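# Lengthen the press cure time by four clicks

## Task

Lengthen the moulding press's cure time: using a fingertip against the side of the pointer fin, push the click-stop dial exactly four clicks clockwise (seen from above) from where it stands and leave it resting in that stop, never letting it go on to a fifth, with gentle pushes and no pinching of the fin. Only then press the round push button on the smaller box fully down with a fingertip to confirm, and let it spring back up. Leave the pot, friction pad, backing plate and hammer where they are.

Things in the scene. Friction and masses are not known exactly. Their poses are not given: they have to be found in the camera images.
- dial (a joint): Angle of the click-stop dial in rad, growing clockwise seen from above. It has ten stops 24 degrees (0.419 rad) apart, at 0, 0.419, 0.838 ... 3.770, with end stops just beyond the first and last; it begins resting in one of the first four stops. Leaving a stop it resists most at about a quarter of the way to the next (about 0.15 N m, i.e. 4 to 6 N at 36 mm from the axis), and once past half-way it snaps forward by itself into the next stop and rests there.
- dial_axis (a point): Point on the dial's upright axis at the top face of its disc. The disc is bare metal, 80 mm in diameter and 12 mm thick, on top of the larger grey box (its top face is 15 mm below this point). A straight black pointer fin with a thin white line on it stands on the disc: 14 mm thick, 26 mm high above the disc, running from 10 mm behind the axis to 46 mm in front of it along the line towards fin_tip; nothing else stands on the disc or box.
- fin_tip (a point): Top of the outer end of the pointer fin, in the middle of its 14 mm thickness: 46 mm from the dial's axis and 26 mm above the disc's top face. It turns with the dial.
- dial_box: The larger grey box, 130 x 130 mm and 60 mm high, fixed to the bench and carrying the dial in the middle of its top; ten small white ticks on its black face plate mark the stops. Origin at the centre of its underside.
- button_box: The smaller grey box, 90 x 90 mm and 55 mm high, fixed to the bench and carrying the push button in the middle of its top. Origin at the centre of its underside.
- set_button_top (a point): Centre of the top face of the round grey push button, 38 mm in diameter, standing 10 mm above its black collar (54 mm in diameter) when up. It is pressed straight down and moves with the button.
- set_button (a joint): How far the push button is down, in m: 0 up, 0.006 fully down (takes 5 N); a spring returns it.
- pot: Loose dark steel pot, open at the top, 76 mm in diameter and 95 mm high. Origin at the centre of its underside.
- pad_block: Loose black friction pad block, 55 x 90 mm, 45 mm high. Origin at the centre of its underside.
- backing_plate: Loose flat steel brake backing plate, 45 x 150 mm, 6 mm thick, with narrower ends. Origin at the centre of its underside.
- hammer: Loose hammer lying flat, 260 mm long along its own x axis, handle towards -x, the head 88 mm wide and 26 mm high. Origin at the middle of its length, at its underside.
Mind the look-alikes: they are no part of the job. Leave any orange or purple look-alike of the dial_box alone.

How it is judged:
On the way, in this order (a step that is already met when the one before it is completed fails the run):
1. the dial rests in the fourth stop clockwise from its start (distance of fin_tip from where it was at the start of the episode between 0.0644 and 0.0721 m and velocity of joint dial between -0.1 and 0.1 rad/s), for 0.2 s.
2. the push button is fully down (value of joint set_button above 0.005 m), for 0.04 s.
At the end, for the whole second after the job is handed in: The dial rests in the stop four clicks (96 degrees, within about 5 degrees) clockwise from where it began, the button has been pressed at least 5 mm of its 6 mm and is back up within 1 mm, and the loose things are within 15 mm of where they stood (distance of fin_tip from where it was at the start of the episode between 0.0657 and 0.0709 m and value of joint set_button below 0.001 m and velocity of joint dial between -0.05 and 0.05 rad/s and distance of each of pot, pad_block, backing_plate, hammer from where it was at the start of the episode below 0.015 m); the robot touches nothing.
It fails at once if the dial is pushed on into the fifth click (distance of fin_tip from where it was at the start of the episode above 0.0755 m).
It fails at once if the button is pressed while the dial is not at the fourth click (value of joint set_button above 0.003 m and not (distance of fin_tip from where it was at the start of the episode between 0.063 and 0.0733 m)).
It fails at once if the fin or dial is squeezed or pushed hard (over 30 N) (contact force between the fingers and dial above 30 N).
It fails at once if the pot, friction pad, backing plate or hammer is moved more than 15 mm, lifted or carried (distance of any of pot, pad_block, backing_plate, hammer from where it was at the start of the episode above 0.015 m).
It also fails if it takes over 64 s, if anything falls off the work surface, if the arm or the gripper's body presses on something with over 40 N, if the wrist force passes 120 N, or if a joint passes its speed limit or range.

## Robot

A 6-joint arm with a two-finger parallel gripper is mounted at the origin on the work surface. World frame = base frame: x ahead of the robot, y to its left, z up, the work surface at z = 0. Lengths are in m, angles in rad, forces in N, time in s.
With the tool pointing down it reaches from about 0.35 to 0.975 m from the base axis. Payload 4.9 kg.
Tool frame: the origin (TCP) lies at the very end of the fingers, on their centre line; the grasp point (between the pads) lies 19 mm behind it; z points along the fingers, y is the line along which they close (so a half turn about z gives the same grasp; the last joint's range is limited). The gripper opens to 85 mm and grips with 20 to 120 N. Pads are 22 mm wide; open, the fingers measure 114 mm over their backs; the gripper's body (76 mm by 85 mm) begins 54 mm behind the grasp point. The pads swing forward as they close: fully open they stand 13 mm farther back than shut.
Start: joints at [1.047, 0.053, 1.613, -0, 1.476, -0.119], TCP at [0.246, 0.574, 0.231] pointing down, gripper open.
Joint ranges: [-3.01, 3.01], [-1.01, 2.22], [0.06, 2.58], [-1.02, 4.17], [0.09, 2.62], [-3.14, 3.14]. Speed limits (rad/s): [2.57, 2.57, 3.14, 3.14, 3.14, 3.14].

## Interface

Orientations are given as a rotation vector (axis times angle).
In Python, from station import * gives the robot as it stands.
- The arm moves only by the shell command python3 -m crank 'ROWS' [OPENING] [FORCE]. ROWS is JSON, a list of rows, each an object with "offset": the shift along the tool's x, y, z in m, a list of three; "twist": the turn, a rotation vector about the tool's x, y, z in degrees, a list of three. In form: [{"offset": [x, y, z], "twist": [rx, ry, rz]}, ...]. A call has 1 to 20 rows; each row is the pose to reach, as a shift and turn from the pose commanded when the call began, along the tool's axes at that moment; what a row does not reach only later rows make up. A row lasts 1/8 s, in which the tool goes at most 62.5 mm and 10.7 degrees, less where a joint would pass 70% of its speed; a pose out of reach is approached as far as the arm can. A call with a gripper value outside its range is refused whole. OPENING is the opening, from 0 (shut) to 1 (fully open), set as the call begins (- or left out, the last holds). The fingers move at their own pace and stop on an object; FORCE is the grip in N (left out, the last holds). Time passes only in rows, so rows that repeat a pose let the fingers close. It gives the time, the measured TCP pose, the force, the opening and the grip force at its end, in the units of the state.
- get_obs(): the state, without advancing time (a new reading comes with each control period).
- get_image(name): name is "scene" or "top" or "wrist"; returns the picture (400x640x3 uint8, red, green, blue); there is no depth.
- get_calibration(name): a dict with "intrinsics" (3x3 intrinsics, pixels), "world_from_camera" (4x4, takes a point from camera to world coordinates); the wrist camera has in their place "tool_from_camera" (4x4, takes a point from camera to tool coordinates, whose origin is the TCP and whose axes are the flange's). Camera axes: x right, y up, looking along -z (the intrinsics and any distortion apply to the point x, -y, -z); pixel columns grow to the right and rows downward; lengths in m; the calibration is good to about 2 mm. A picture is of the moment at which its call begins: read the wrist's pose just before it. get_calibration takes no time and is no camera call.
- finish_job(): hands the job in; it is judged then, once.
Trained networks look in the newest picture that a camera, given by its name, has taken for a name from the list of things; names that differ only in an ending like _2 or _b are one class to them, and where a whole thing is asked for, a point or a joint stands for the part that bears it (a point fixed in the world has none). Each returns a list of dicts, best first, with "confidence" (0 to 1); they miss things now and then, are a little off and sometimes report something else, mostly with a low value. They report only what shows in the picture. A call takes as long as a camera call. They do not tell look-alikes from the thing itself.
- cut_out(query, camera): "region" (400x640 bool, what is visible of it) and "rect" ([centre column, centre row, width, height] in pixels, round what is visible of it).
The state is a dict: "t": time; "q": joint angles; "dq": joint speeds; "effort": joint torques, N m; "tool_pos": TCP position; "tool_rot": TCP orientation; "contact_force": force on the tool from outside, world axes, zero at the start; "wrist_torque": the same for the moment, N m; "opening": finger opening in m; "grip_force": force on a finger pad.
Only numpy, scipy, OpenCV 4.12 (cv2) and the standard library are available. Lean on these libraries where they do the work, as an engineer would, in place of code of your own. Each camera call takes 0.05 s, during which the arm holds its last target. There are 200 camera calls.

## Working session

There is one attempt and no reset: what is moved stays moved. The work goes in short steps, Python scripts to look and compute and a shell command to move; the robot and the scene stay as the last step left them, time stands still between calls to the robot, and variables do not carry over. Pictures are saved under pics/ and viewed, at most 10 in all, crops included, and the job is handed in when it is done.

```bash
ls; mkdir -p pics; python3 - <<'E'
from station import *
import cv2,numpy as np
o=get_obs();print({k:np.round(v,3) for k,v in o.items()})
a=get_image("top");b=get_image("scene")
cv2.imwrite("pics/a.png",a[:,:,::-1]);cv2.imwrite("pics/b.png",b[:,:,::-1])
for c in("top","scene"):
  print(c,{k:np.round(v,3).tolist() for k,v in get_calibration(c).items()})
  for n in("dial_box","button_box","dial","set_button","pot","pad_block","backing_plate","hammer"):
    print(n,[(np.round(d["rect"]).tolist(),round(d["confidence"],2)) for d in cut_out(n,c)])
print({k:np.round(v,3).tolist() for k,v in get_calibration("wrist").items()})
E
```

```text
pics
{'t': np.float64(0.0), 'q': array([ 1.047,  0.053,  1.614, -0.   ,  1.476, -0.119]), 'dq': array([ 0.002, -0.   , -0.   , -0.001, -0.001, -0.001]), 'effort': array([ 1.0000e-03, -3.9369e+01, -3.7017e+01, -0.0000e+00,  7.0000e-03,
       -0.0000e+00]), 'tool_pos': array([0.246, 0.574, 0.23 ]), 'tool_rot': array([-6.310e-01, -3.077e+00,  3.000e-03]), 'contact_force': array([ 0.229,  0.47 , -0.927]), 'wrist_torque': array([ 0.043, -0.002, -0.038]), 'grip_force': np.float64(0.0), 'opening': np.float64(0.085)}
top {'intrinsics': [[509.3, 0.0, 326.92], [0.0, 509.3, 197.833], [0.0, 0.0, 1.0]], 'world_from_camera': [[0.083, 0.976, -0.2, 0.253], [-0.997, 0.082, -0.017, -0.019], [-0.0, 0.201, 0.98, 1.582], [0.0, 0.0, 0.0, 1.0]]}
dial_box [([294.0, 272.0, 57.0, 58.0], 0.87), ([376.0, 224.0, 52.0, 54.0], 0.84), ([409.0, 297.0, 65.0, 59.0], 0.8), ([417.0, 132.0, 57.0, 54.0], 0.63)]
button_box [([270.0, 204.0, 37.0, 36.0], 0.62)]
dial [([293.0, 272.0, 28.0, 28.0], 0.96), ([420.0, 129.0, 28.0, 23.0], 0.67), ([409.0, 296.0, 26.0, 33.0], 0.66)]
set_button [([374.0, 220.0, 29.0, 27.0], 0.63), ([2
[... 720 characters left out ...]
379.0, 211.0, 30.0, 35.0], 0.86)]
dial [([335.0, 161.0, 19.0, 23.0], 0.94), ([233.0, 163.0, 26.0, 28.0], 0.7), ([238.0, 300.0, 34.0, 38.0], 0.56), ([273.0, 208.0, 26.0, 19.0], 0.55)]
set_button [([383.0, 203.0, 12.0, 11.0], 0.47), ([378.0, 272.0, 50.0, 10.0], 0.44)]
pot [([304.0, 279.0, 26.0, 37.0], 0.95)]
pad_block [([438.0, 209.0, 34.0, 19.0], 0.63)]
backing_plate [([378.0, 272.0, 52.0, 10.0], 0.69)]
hammer [([191.0, 242.0, 50.0, 67.0], 0.76), ([383.0, 202.0, 14.0, 11.0], 0.24)]
{'intrinsics': [[315.328, 0.0, 321.961], [0.0, 315.328, 199.464], [0.0, 0.0, 1.0]], 'tool_from_camera': [[-0.002, 0.954, 0.301, 0.076], [1.0, 0.002, 0.001, 0.0], [0.0, 0.301, -0.954, -0.142], [0.0, 0.0, 0.0, 1.0]]}
```

```bash
python3 - <<'E'
import cv2
a=cv2.imread("pics/a.png")[80:350,170:510]
cv2.imwrite("pics/a2.png",cv2.resize(a,None,fx=2.2,fy=2.2,interpolation=cv2.INTER_CUBIC))
E
```

```text
(no output)
```

View pics/a2.png

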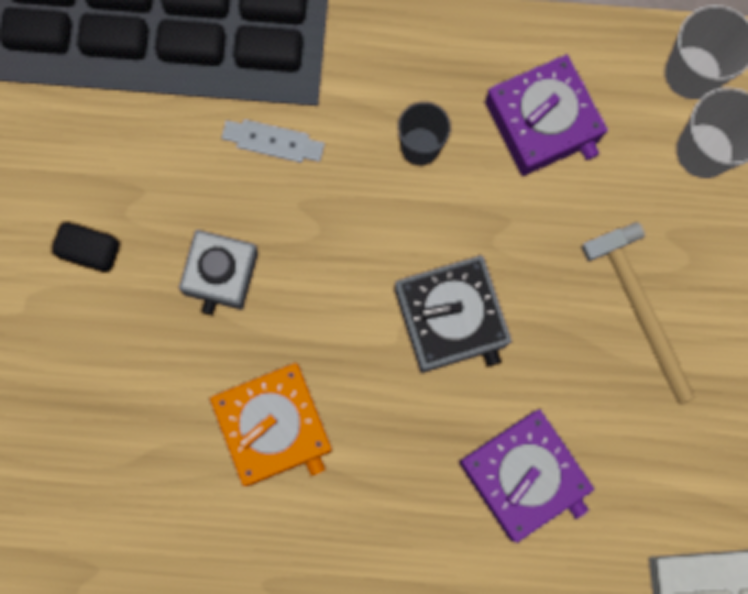

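View pics/b.png

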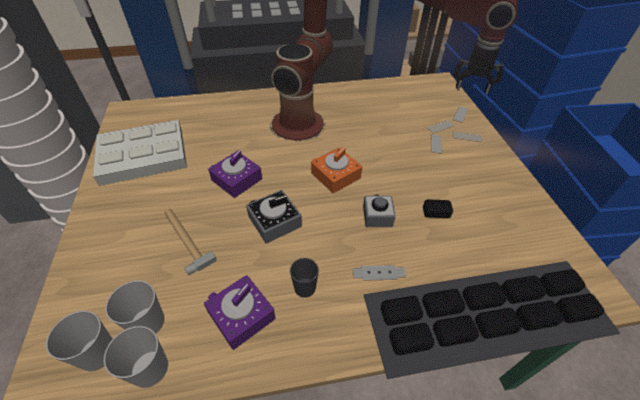

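The dial could be confused with four candidates in the top image: a grey/black box at (376,221), a purple one at (417,130), a purple one at (409,297) and an orange one at (294,272). The grey one matches the description. The button box is at (269,201), and the fin points roughly image-left (+y). I'll locate these and work out the hover move.

```bash
cat > h.py <<'E'
from station import *
import cv2,numpy as np
from scipy.spatial.transform import Rotation as R
def cam(name,obs=None):
    c=get_calibration(name);K=np.array(c["intrinsics"])
    if name!="wrist": return K,np.array(c["world_from_camera"])
    T=np.eye(4);T[:3,:3]=R.from_rotvec(obs["tool_rot"]).as_matrix();T[:3,3]=obs["tool_pos"]
    return K,T@np.array(c["tool_from_camera"])
def world(uv,z,K,T):
    d=np.linalg.solve(K,[uv[0],uv[1],1.]);d=T[:3,:3]@[d[0],-d[1],-d[2]]
    return T[:3,3]+d*(z-T[2,3])/d[2]
def pix(p,K,T):
    q=T[:3,:3].T@(np.asarray(p)-T[:3,3]);q=K@[q[0],-q[1],-q[2]];return q[:2]/q[2]
def delta(p,obs):
    return R.from_rotvec(obs["tool_rot"]).as_matrix().T@(np.asarray(p)-obs["tool_pos"])
E
python3 - <<'E'
from h import *
o=get_obs();K,T=cam("top")
c=world((376.8,220.5),.075,K,T);t=world((364,221.3),.095,K,T);b=world((268.2,200),.068,K,T)
print(c,t,b);K2,T2=cam("scene");print("scene",world((273,208),.075,K2,T2),world((380,204),.068,K2,T2))
M=R.from_rotvec(o["tool_rot"]).as_matrix();print(M.round(3))
for p in(c,b): print(delta([p[0],p[1],.23],o).round(3))
E
```

```text
[ 0.50417316 -0.14684495  0.075     ] [ 0.49530125 -0.10764082  0.095     ] [0.54065461 0.1846631  0.068     ]
scene [ 0.51144051 -0.14145678  0.075     ] [0.54548685 0.18723563 0.068     ]
[[-0.919  0.394  0.   ]
 [ 0.394  0.919  0.   ]
 [ 0.     0.    -1.   ]]
[-0.521 -0.561  0.001]
[-0.424 -0.242  0.001]
```

```bash
python3 -m crank '[{"offset":[-0.01,-0.01,0],"twist":[0,0,0]},{"offset":[-0.03,-0.03,0],"twist":[0,0,0]},{"offset":[-0.06,-0.06,0],"twist":[0,0,0]},{"offset":[-0.09,-0.1,0],"twist":[0,0,0]},{"offset":[-0.13,-0.14,0],"twist":[0,0,0]},{"offset":[-0.17,-0.18,0],"twist":[0,0,0]},{"offset":[-0.21,-0.22,0],"twist":[0,0,0]},{"offset":[-0.25,-0.26,0],"twist":[0,0,0]},{"offset":[-0.29,-0.3,0],"twist":[0,0,0]},{"offset":[-0.33,-0.34,0],"twist":[0,0,0]},{"offset":[-0.37,-0.38,0],"twist":[0,0,0]},{"offset":[-0.41,-0.42,0],"twist":[0,0,0]},{"offset":[-0.44,-0.46,0],"twist":[0,0,0]},{"offset":[-0.47,-0.5,0],"twist":[0,0,0]},{"offset":[-0.49,-0.53,0],"twist":[0,0,0]},{"offset":[-0.51,-0.55,0],"twist":[0,0,0]},{"offset":[-0.52,-0.56,0],"twist":[0,0,0]},{"offset":[-0.52,-0.56,0],"twist":[0,0,0]},{"offset":[-0.52,-0.56,0],"twist":[0,0,0]}]' 0
python3 - <<'E'
from h import *
o=get_obs();a=get_image("wrist");K,T=cam("wrist",o);cv2.imwrite("pics/w1.png",a[:,:,::-1])
print(o["q"],o["tool_pos"],o["tool_rot"],o["opening"])
print(pix([.504,-.147,.075],K,T),pix(o["tool_pos"],K,T))
for n in("dial","dial_box"): print(n,[(np.round(d["rect"],1).tolist(),round(d["confidence"],2)) for d in cut_out(n,"wrist")])
E
```

```text
t: 3.28
tool_pos: [0.5033, -0.1443, 0.2312]
tool_rot: [-0.63, -3.077, -0.001]
contact_force: [0.9, 0.5, 0.5]
opening: 0.0
grip_force: 0.0
[-4.21546101e-01 -1.92444332e-01  1.84603588e+00  2.85546300e-04
  1.48842341e+00 -1.58833622e+00] [ 0.50325184 -0.14426631  0.23121724] [-6.30270321e-01 -3.07736302e+00 -5.80681717e-04] 2.1519272967678746e-05
[319.68899457 182.95649269] [322.02817222 257.60176281]
dial [([99.5, 31.3, 103.6, 60.0], 0.69), ([324.6, 180.7, 86.5, 76.6], 0.66)]
dial_box [([120.7, 55.7, 206.0, 109.0], 0.79), ([475.9, 7.0, 36.1, 14.0], 0.76), ([322.1, 163.7, 172.9, 163.4], 0.72), ([322.6, 344.5, 12.9, 28.7], 0.58)]
```

View pics/w1.png

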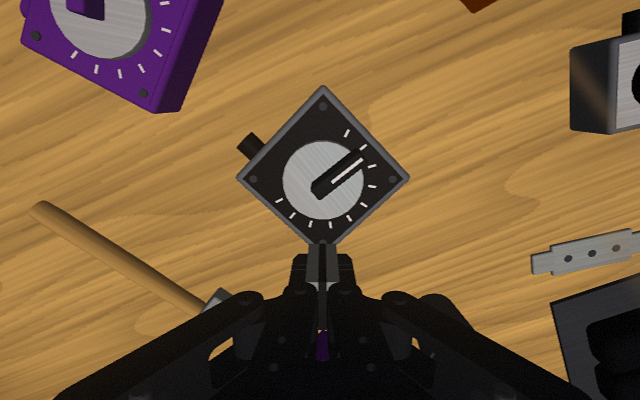

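The wrist image shows the grey dial with its disc centre at about (323,181). The fin points up-right at about (366,151), at the second tick (363,148). Clockwise runs through (372,166), (374,187), (364,206) to the target tick at (350,220). Next I'll measure centre and angle.

```bash
python3 - <<'E'
from h import *
o=get_obs();K,T=cam("wrist",o)
a=cv2.imread("pics/w1.png");hsv=cv2.cvtColor(a,cv2.COLOR_BGR2HSV)
m=((hsv[...,1]<40)&(hsv[...,2]>120)).astype(np.uint8);m[:130]=0;m[232:]=0;m[:,:270]=0;m[:,385:]=0
n,l,s,ce=cv2.connectedComponentsWithStats(m)
i=1+np.argmax(s[1:,4]);cn,_=cv2.findContours((l==i).astype(np.uint8),0,1)
print("hull circle",cv2.fitEllipse(cv2.convexHull(cn[0])))
c=world(cv2.fitEllipse(cv2.convexHull(cn[0]))[0],.075,K,T);print("centre",c,"px",pix(c,K,T))
M=R.from_rotvec(o["tool_rot"]).as_matrix()
for j in range(1,n):
  if j!=i and s[j,4]>4:
    for z in(.0605,.101):
      v=M.T@(world(ce[j],z,K,T)-c);print(ce[j].round(1),s[j,4],z,np.degrees(np.arctan2(v[1],v[0])).round(1),np.hypot(v[0],v[1]).round(4))
print(delta(c,o))
# predicted fin tip for phi=56ish
for ph in(52,56,60): 
  p=np.radians(ph);print(ph,pix(c+M@[.046*np.cos(p),.046*np.sin(p),-.026],K,T).round(1))
E
```

```text
hull circle ((322.5461120605469, 179.98629760742188), (77.79251098632812, 80.02775573730469), 90.0722427368164)
centre [ 0.50263686 -0.14326587  0.075     ] px [322.54611206 179.98629761]
[346.3 133. ] 21 0.0605 28.1 0.0494
[346.3 133. ] 21 0.101 23.0 0.0516
[363.  146.6] 21 0.0605 52.9 0.0502
[363.  146.6] 21 0.101 44.1 0.05
[346.5 170.4] 136 0.0605 75.3 0.0251
[346.5 170.4] 136 0.101 54.3 0.026
[371.7 165.7] 20 0.0605 77.4 0.0508
[371.7 165.7] 20 0.101 65.9 0.0472
[371.6 186. ] 20 0.0605 101.4 0.0515
[371.6 186. ] 20 0.101 88.9 0.0439
[278.8 200.1] 18 0.0605 -118.8 0.052
[278.8 200.1] 18 0.101 -107.0 0.0416
[363.3 204.2] 20 0.0605 125.0 0.052
[363.3 204.2] 20 0.101 113.8 0.0405
[291.9 215.1] 19 0.0605 -142.1 0.0528
[291.9 215.1] 19 0.101 -133.3 0.0389
[348.6 217.6] 19 0.0605 148.3 0.0526
[348.6 217.6] 19 0.101 140.7 0.0379
[309.8 223.5] 18 0.0605 -165.1 0.0531
[309.8 223.5] 18 0.101 -161.2 0.037
[329.9 224.6] 17 0.0605 171.5 0.0533
[329.9 224.6] 17 0.101 169.4 0.0369
[0.00110787 0.00052938 0.156384  ]
52 [364.3 155.5]
56 [366.3 158.4]
60 [368.2 161.5]
```

```bash
python3 -m crank '[{"offset":[0.008,0.002,0],"twist":[0,0,-5]},{"offset":[0.016,0.004,0],"twist":[0,0,-13]},{"offset":[0.026,0.007,0.01],"twist":[0,0,-21]},{"offset":[0.034,0.009,0.03],"twist":[0,0,-29]},{"offset":[0.04,0.011,0.05],"twist":[0,0,-35]},{"offset":[0.04,0.011,0.07],"twist":[0,0,-37.5]},{"offset":[0.04,0.011,0.09],"twist":[0,0,-37.5]},{"offset":[0.04,0.011,0.105],"twist":[0,0,-37.5]},{"offset":[0.04,0.011,0.115],"twist":[0,0,-37.5]},{"offset":[0.04,0.011,0.115],"twist":[0,0,-37.5]},{"offset":[0.04,0.011,0.115],"twist":[0,0,-37.5]}]' 0
python3 - <<'E'
from h import *
o=get_obs();a=get_image("wrist");K,T=cam("wrist",o)
c=np.array([.5041,-.1439,.075]);v=delta(c,o);print("axis in tool",v.round(4),o["q"].round(2))
a=a[:,:,::-1].copy()
for ph in(90,186):
  p=np.radians(ph);M=R.from_rotvec(o["tool_rot"]).as_matrix()
  q=pix(c+M@[.046*np.cos(p),.046*np.sin(p),-.026],K,T);print(q);cv2.circle(a,tuple(int(x) for x in q),3,(0,0,255),1)
q=pix(c,K,T);cv2.circle(a,tuple(int(x) for x in q),3,(0,255,0),1)
cv2.imwrite("pics/w2.png",a)
E
```

```text
t: 4.8
tool_pos: [0.4716, -0.1194, 0.1171]
tool_rot: [-0.391, 3.116, -0.001]
contact_force: [-0.7, -0.5, 0.4]
opening: 0.0
grip_force: 0.0
axis in tool [-0.0254 -0.0317  0.0421] [-0.4  -0.19  2.04 -0.    1.29 -2.22]
[348.50381172 284.11600067]
[264.73275559 348.73335207]
```

View pics/w2.png

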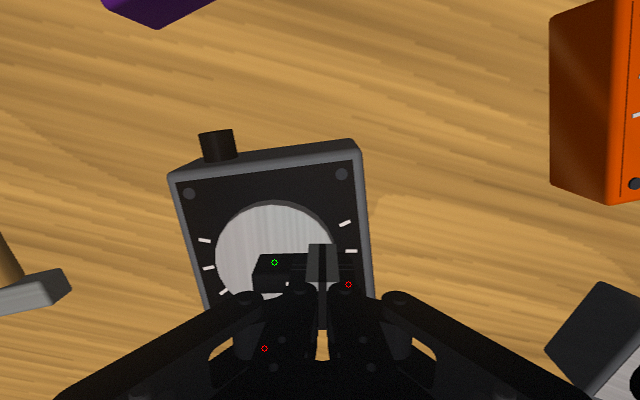

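The fin lies horizontally at row ~265, between columns 252 and 340, with the fingertip above and behind it at (322,250). That matches the prediction. Now I'll descend behind the fin and make the first click.

```bash
python3 -m crank '[{"offset":[0,0,0.01],"twist":[0,0,0]},{"offset":[0,0,0.02],"twist":[0,0,0]},{"offset":[0,0,0.028],"twist":[0,0,0]},{"offset":[0,0,0.033],"twist":[0,0,0]},{"offset":[0,0,0.033],"twist":[0,0,0]}]' 0
python3 -m crank '[{"offset":[-0.003,0,0],"twist":[0,0,0]},{"offset":[-0.0055,0,0],"twist":[0,0,0]},{"offset":[-0.0074,0,0],"twist":[0,0,0]},{"offset":[-0.0088,0.001,0],"twist":[0,0,2.5]},{"offset":[-0.0103,0.0017,0],"twist":[0,0,5]},{"offset":[-0.0118,0.0023,0],"twist":[0,0,7.5]},{"offset":[-0.0132,0.0029,0],"twist":[0,0,10]}]' 0
python3 -m crank '[{"offset":[0,0,0],"twist":[0,0,0]}]' 0
python3 - <<'E'
from h import *
o=get_obs();a=get_image("wrist");print(o["contact_force"])
cv2.imwrite("pics/w3.png",a[120:,140:500,::-1])
E
```

```text
t: 5.48
tool_pos: [0.4707, -0.1191, 0.0827]
tool_rot: [0.391, -3.116, -0.001]
contact_force: [-0.5, -0.6, 0.4]
opening: 0.0004
grip_force: 0.0
t: 6.35
tool_pos: [0.4833, -0.1133, 0.0835]
tool_rot: [0.116, -3.139, 0.001]
contact_force: [-0.2, -0.3, 0.4]
opening: 0.0002
grip_force: 0.0
t: 6.48
tool_pos: [0.4835, -0.1131, 0.0835]
tool_rot: [-0.119, 3.139, -0.0]
contact_force: [0.6, 1.1, 0.4]
opening: -0.0001
grip_force: 0.0
[0.56427851 1.0856449  0.36545058]
```

View pics/w3.png

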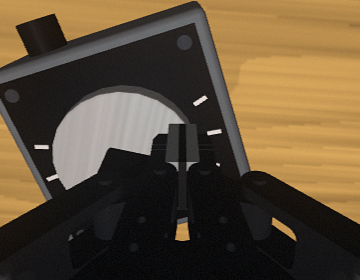

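```bash
python3 - <<'E'
from h import *
o=get_obs();c=np.array([.5041,-.1439,.075]);out=[]
for n,s in(("top",40),("scene",40)):
  a=get_image(n)[:,:,::-1];K,T=cam(n);u,v=map(int,pix(c,K,T))
  out.append(cv2.resize(a[v-s:v+s,u-s:u+s],(400,400),interpolation=cv2.INTER_CUBIC))
cv2.imwrite("pics/c1.png",np.hstack(out))
E
```

```text
(no output)
```

View pics/c1.png

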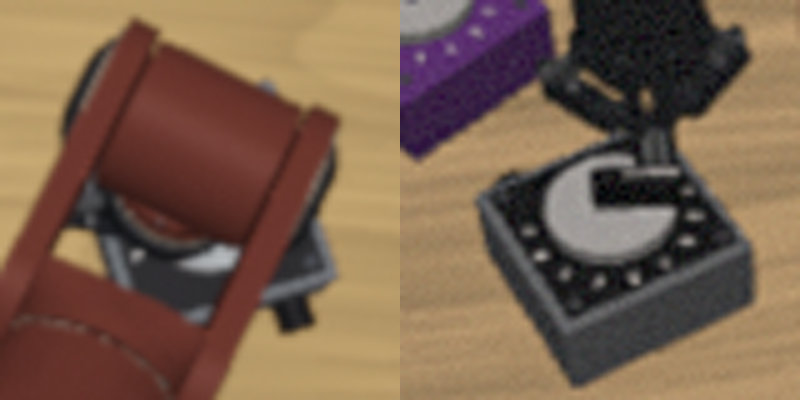

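```bash
cat >> h.py <<'E'
def dial_angle(img):
    "clockwise turn (deg) of the fin from its start, from a scene picture"
    g=cv2.resize(cv2.cvtColor(img,cv2.COLOR_RGB2GRAY),None,fx=4,fy=4,interpolation=cv2.INTER_CUBIC).astype(float)
    K,T=cam("scene");c=np.array([.5041,-.1439,.075])
    P=lambda pts,s:np.array([[pix(p,K,T)*4+1.5+s] for p in pts]).round().astype(np.int32)
    a=np.linspace(0,2*np.pi,40);disc=[c+[.039*np.cos(x),.039*np.sin(x),0] for x in a]
    best=[]
    for dx in range(-12,13,4):
     for dy in range(-12,13,4):
      s=np.array([dx,dy]);D=np.zeros(g.shape,np.uint8);cv2.fillPoly(D,[P(disc,s)],1)
      for th in range(-10,125,2):
        w=np.radians(104.3-th);f=np.array([np.cos(w),np.sin(w),0]);n=np.array([-f[1],f[0],0])
        H=D*0;cv2.fillPoly(H,[cv2.convexHull(P([c+f*r+n*k+[0,0,z] for r in(-.01,.046) for k in(-.007,.007) for z in(0,.026)],s))],1)
        A=g[(D==1)&(H==0)];B=g[H==1]
        best.append((np.minimum(A,140).mean()-np.minimum(B,140).mean(),th,dx,dy))
    best.sort(reverse=True);return [tuple(np.round(b,1).tolist()) for b in best[:4]]
E
python3 - <<'E'
from h import *
print(dial_angle(cv2.imread("pics/b.png")[:,:,::-1].copy()));print(dial_angle(get_image("scene")))
E
```

```text
[(88.8, -10.0, 4.0, 0.0), (88.0, -6.0, 4.0, 0.0), (87.7, -8.0, 4.0, 0.0), (86.5, -4.0, 4.0, -4.0)]
[(88.7, 14.0, 4.0, 0.0), (88.6, 16.0, 4.0, 0.0), (87.7, 20.0, 4.0, 0.0), (87.7, 12.0, 4.0, 0.0)]
```

One click is done: the fitted angle changed by +24°. I'll continue in small steps.

```bash
for i in 1; do python3 -m crank '[{"offset":[-0.0014,0.0008,0],"twist":[0,0,2.5]},{"offset":[-0.0029,0.0015,0],"twist":[0,0,5]}]' 0; python3 -m crank '[{"offset":[-0.0014,0.0008,0],"twist":[0,0,2.5]},{"offset":[-0.0029,0.0015,0],"twist":[0,0,5]}]' 0;  python3 -m crank '[{"offset":[-0.0014,0.0008,0],"twist":[0,0,2.5]},{"offset":[-0.0029,0.0015,0],"twist":[0,0,5]}]' 0; done | grep -E "t:|force"
python3 - <<'E'
from h import *
print(dial_angle(get_image("scene")),get_obs()["tool_pos"])
E
```

```text
t: 6.92
tool_rot: [0.021, 3.141, -0.0]
contact_force: [0.5, 0.4, 0.7]
grip_force: 0.0
t: 7.18
tool_rot: [0.158, 3.138, 0.0]
contact_force: [0.4, 0.5, 0.1]
grip_force: 0.0
t: 7.42
tool_rot: [-0.294, -3.125, 0.001]
contact_force: [-4.4, -0.9, 2.7]
grip_force: 2.0
[(90.5, 20.0, 4.0, 0.0), (90.2, 16.0, 4.0, 0.0), (89.5, 18.0, 4.0, 0.0), (89.5, 14.0, 4.0, 0.0)] [ 0.49125816 -0.10877262  0.08318224]
```

```bash
python3 -m crank '[{"offset":[-0.0014,0.0008,0],"twist":[0,0,2.5]},{"offset":[-0.0029,0.0015,0],"twist":[0,0,5]},{"offset":[-0.0043,0.0021,0],"twist":[0,0,7.5]},{"offset":[-0.0058,0.0026,0],"twist":[0,0,10]},{"offset":[-0.0058,0.0026,0],"twist":[0,0,10]}]' 0
python3 - <<'E'
from h import *
print(dial_angle(get_image("scene")),get_obs()["contact_force"])
E
```

```text
t: 8.1
tool_pos: [0.4983, -0.1072, 0.0833]
tool_rot: [0.562, 3.09, 0.0]
contact_force: [0.2, 0.2, -0.2]
opening: -0.0001
grip_force: 0.0
[(84.8, 38.0, 4.0, 0.0), (84.7, 40.0, 4.0, 0.0), (84.2, 36.0, 4.0, 0.0), (84.2, 42.0, 4.0, 0.0)] [ 0.66777625  0.27765809 -0.94022107]
```

```bash
python3 -m crank '[{"offset":[-0.0029,0.0015,0],"twist":[0,0,5]},{"offset":[-0.0058,0.0026,0],"twist":[0,0,10]},{"offset":[-0.0089,0.0036,0],"twist":[0,0,15]},{"offset":[-0.0105,0.0039,0],"twist":[0,0,17.5]},{"offset":[-0.012,0.0042,0],"twist":[0,0,20]},{"offset":[-0.0136,0.0045,0],"twist":[0,0,22.5]},{"offset":[-0.0146,0.0046,0],"twist":[0,0,24]},{"offset":[-0.0146,0.0046,0],"twist":[0,0,24]}]' 0
python3 - <<'E'
from h import *
print(dial_angle(get_image("scene")),get_obs()["contact_force"],get_obs()["q"])
E
```

```text
t: 9.15
tool_pos: [0.5136, -0.1082, 0.0834]
tool_rot: [1.193, 2.905, 0.0]
contact_force: [0.1, 0.3, -0.4]
opening: -0.0004
grip_force: 0.0
[(70.2, 70.0, 4.0, 0.0), (69.6, 68.0, 4.0, 0.0), (69.5, 66.0, 4.0, 0.0), (69.1, 72.0, 4.0, 0.0)] [ 0.22114544 -0.30179584  0.17754217] [-3.49493852e-01 -4.58387250e-02  1.97033729e+00  1.53994764e-05
  1.21655065e+00 -1.14097020e+00]
```

Three clicks done, at about 72°. The last click uses the same increment.

```bash
python3 -m crank '[{"offset":[-0.0029,0.0015,0],"twist":[0,0,5]},{"offset":[-0.0058,0.0026,0],"twist":[0,0,10]},{"offset":[-0.0089,0.0036,0],"twist":[0,0,15]},{"offset":[-0.0105,0.0039,0],"twist":[0,0,17.5]},{"offset":[-0.012,0.0042,0],"twist":[0,0,20]},{"offset":[-0.0136,0.0045,0],"twist":[0,0,22.5]},{"offset":[-0.0144,0.0045,0],"twist":[0,0,23.5]},{"offset":[-0.0144,0.0045,0],"twist":[0,0,23.5]}]' 0
python3 - <<'E'
from h import *
print(dial_angle(get_image("scene")),get_obs()["contact_force"])
E
```

```text
t: 10.2
tool_pos: [0.5271, -0.1153, 0.0834]
tool_rot: [1.76, 2.601, 0.0]
contact_force: [0.1, -0.2, 0.1]
opening: 0.0003
grip_force: 0.0
[(52.9, 22.0, 8.0, 0.0), (52.8, 24.0, 8.0, 0.0), (52.8, 14.0, 4.0, 0.0), (52.7, 24.0, 4.0, 0.0)] [-0.27091023  0.56376044  0.3124461 ]
```

```bash
python3 -m crank '[{"offset":[0.004,0,0],"twist":[0,0,0]},{"offset":[0.01,0,0],"twist":[0,0,0]},{"offset":[0.01,0,-0.02],"twist":[0,0,0]},{"offset":[0.01,0,-0.05],"twist":[0,0,0]},{"offset":[0.01,0,-0.09],"twist":[0,0,0]},{"offset":[0.01,0,-0.12],"twist":[0,0,0]},{"offset":[0.01,0,-0.14],"twist":[0,0,0]},{"offset":[0.01,0,-0.145],"twist":[0,0,0]},{"offset":[0.01,0,-0.145],"twist":[0,0,0]}]' 0
python3 - <<'E'
from h import *
o=get_obs();a=get_image("wrist");K,T=cam("wrist",o);s=get_image("scene");print(dial_angle(s))
a=a[:,:,::-1];K2,T2=cam("scene");u,v=map(int,pix([.504,-.144,.075],K2,T2))
b=cv2.resize(s[v-30:v+30,u-30:u+30,::-1],(320,320),interpolation=cv2.INTER_CUBIC)
q=np.array(pix([.504,-.144,.075],K,T));print(q)
x=max(0,min(320,int(q[0])-160));cv2.imwrite("pics/c2.png",np.hstack([a[:320,x:x+320],b]))
p=world(pix([.5407,.1847,.068],*cam("top")),.068,*cam("top"));print(delta([p[0],p[1],o["tool_pos"][2]],o))
E
```

```text
t: 11.38
tool_pos: [0.5228, -0.1057, 0.2278]
tool_rot: [-1.761, -2.601, 0.0]
contact_force: [-0.0, -0.8, -1.5]
opening: -0.0001
grip_force: 0.0
[(72.2, 98.0, 4.0, 0.0), (72.0, 96.0, 4.0, 0.0), (71.2, 96.0, 4.0, 4.0), (70.9, 98.0, 4.0, 4.0)]
[289.17497357 210.64047594]
[2.62934956e-01 1.24486523e-01 6.05505651e-05]
```

View pics/c2.png

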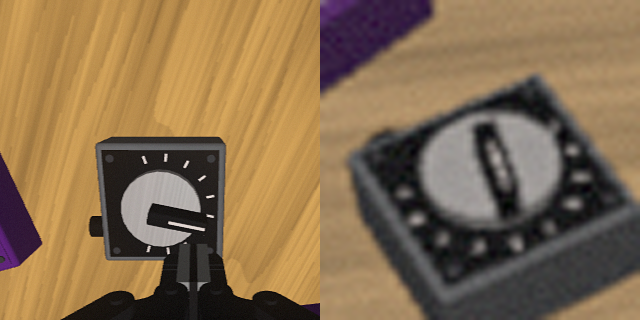

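The wrist crop shows the fin at the sixth tick (211,216), index 5, which is start index 1 plus four. The scene crop agrees. Next, hover over the button, with a numerical check of the fin line against the ticks.

```bash
python3 - <<'E'
from h import *
o=get_obs();K,T=cam("wrist",o);c=np.array([.5041,-.1439,.075]);M=R.from_rotvec(o["tool_rot"]).as_matrix()
for uv,z in(((315,225),.101),((274,159),.0605),((295,157),.0605),((340,196),.0605),((340,216),.0605)):
  w=world(uv,z,K,T)-c;print(uv,(104.3-np.degrees(np.arctan2(w[1],w[0]))).round(1))
E
python3 -m crank '[{"offset":[0.01,0.005,0],"twist":[0,0,0]},{"offset":[0.04,0.02,0],"twist":[0,0,0]},{"offset":[0.08,0.04,0],"twist":[0,0,0]},{"offset":[0.12,0.06,0],"twist":[0,0,0]},{"offset":[0.16,0.08,0],"twist":[0,0,0]},{"offset":[0.2,0.095,0],"twist":[0,0,0]},{"offset":[0.235,0.11,0],"twist":[0,0,0]},{"offset":[0.255,0.12,0],"twist":[0,0,0]},{"offset":[0.263,0.124,0],"twist":[0,0,0]},{"offset":[0.263,0.124,0],"twist":[0,0,0]},{"offset":[0.263,0.124,0],"twist":[0,0,0]}]' 0
python3 - <<'E'
from h import *
o=get_obs();a=get_image("wrist");K,T=cam("wrist",o);cv2.imwrite("pics/w5.png",a[:,:,::-1])
for n in("set_button","button_box"): 
  for d in cut_out(n,"wrist"): print(n,np.round(d["rect"],1),round(d["confidence"],2),delta(world(d["rect"][:2],.068,K,T),o).round(4))
print(pix([.5407,.1847,.068],K,T))
E
```

```text
(315, 225) 91.2
(274, 159) -24.7
(295, 157) -1.6
(340, 196) 69.6
(340, 216) 94.0
t: 12.85
tool_pos: [0.5405, 0.1838, 0.2281]
tool_rot: [-1.762, -2.601, 0.001]
contact_force: [0.4, -0.4, 0.1]
opening: 0.0001
grip_force: 0.0
set_button [322.9 178.8  36.7  40.5] 0.96 [0.0019 0.0019 0.1601]
set_button [196.2 341.1  71.1  34.2] 0.65 [-0.1933 -0.1468  0.1602]
button_box [321.3 170.3 119.4 117.2] 0.86 [0.0104 0.0004 0.1601]
[321.57713141 179.91276135]
```

View pics/w5.png

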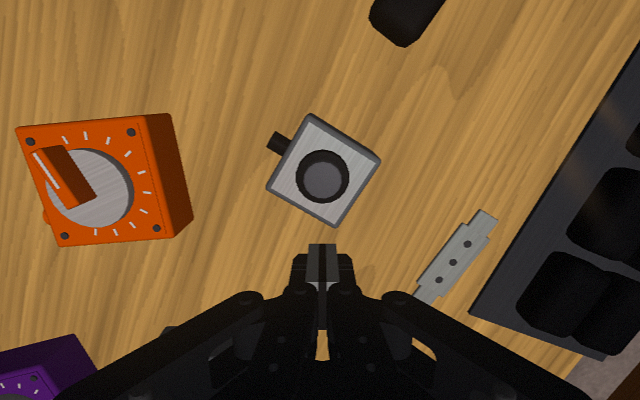

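The grey button is at (323,179), within 2 mm of directly below the tool. Descending.

```bash
python3 -m crank '[{"offset":[0,0,0.01],"twist":[0,0,0]},{"offset":[0.001,0.001,0.04],"twist":[0,0,0]},{"offset":[0.001,0.001,0.08],"twist":[0,0,0]},{"offset":[0.001,0.001,0.115],"twist":[0,0,0]},{"offset":[0.001,0.001,0.135],"twist":[0,0,0]},{"offset":[0.001,0.001,0.147],"twist":[0,0,0]},{"offset":[0.001,0.001,0.153],"twist":[0,0,0]},{"offset":[0.001,0.001,0.153],"twist":[0,0,0]}]' 0
for k in 1 2 3 4; do python3 -m crank '[{"offset":[0,0,0.001],"twist":[0,0,0]},{"offset":[0,0,0.002],"twist":[0,0,0]},{"offset":[0,0,0.002],"twist":[0,0,0]}]' 0 | grep -E "pos|contact"; done
```

```text
t: 14.0
tool_pos: [0.5416, 0.1859, 0.0762]
tool_rot: [1.761, 2.601, 0.001]
contact_force: [-1.1, -0.5, 2.0]
opening: -0.0
grip_force: 0.9
tool_pos: [0.542, 0.186, 0.0742]
contact_force: [1.0, -0.3, 2.5]
tool_pos: [0.542, 0.186, 0.0719]
contact_force: [2.2, 1.7, 4.0]
tool_pos: [0.542, 0.186, 0.071]
contact_force: [0.2, 0.1, 10.1]
tool_pos: [0.5421, 0.186, 0.0708]
contact_force: [-5.2, -1.2, 18.7]
```

The button bottomed out: it travelled 6 mm and the force rose to 19 N. Retract and verify.

```bash
python3 -m crank '[{"offset":[0,0,-0.003],"twist":[0,0,0]},{"offset":[0,0,-0.01],"twist":[0,0,0]},{"offset":[0,0,-0.03],"twist":[0,0,0]},{"offset":[0,0,-0.06],"twist":[0,0,0]},{"offset":[0,0,-0.1],"twist":[0,0,0]},{"offset":[0,0,-0.13],"twist":[0,0,0]},{"offset":[0,0,-0.15],"twist":[0,0,0]},{"offset":[0,0,-0.15],"twist":[0,0,0]},{"offset":[0,0,-0.15],"twist":[0,0,0]}]' 0
python3 - <<'E'
from h import *
s=get_image("scene");print(dial_angle(s)[:2])
for n in("pot","pad_block","backing_plate","hammer"): print(n,[np.round(d["rect"]).tolist() for d in cut_out(n,"scene")][:1])
print(finish_job())
E
```

```text
t: 16.62
tool_pos: [0.5401, 0.1856, 0.2155]
tool_rot: [-1.76, -2.6, 0.003]
contact_force: [-0.2, -0.4, -0.3]
opening: 0.0002
grip_force: 0.0
[(71.7, 98.0, 4.0, 0.0), (71.4, 96.0, 4.0, 0.0)]
pot [[305.0, 277.0, 28.0, 41.0]]
pad_block [[439.0, 208.0, 32.0, 18.0]]
backing_plate [[378.0, 274.0, 54.0, 9.0]]
hammer [[190.0, 242.0, 53.0, 65.0]]
the job is handed in; nothing more can be done
None
```

I pushed the dial four clicks clockwise and it is resting in that stop. I then pressed the button fully down, backed the finger off it, and handed the job in. The camera check just before hand-in showed the dial still in place and the pot, pad, plate and hammer unmoved. I didn't check in a picture that the button had sprung back up, and the hand-in gave no verdict.

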